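# Find the drive socket with the shaker bowl and start it

### The arm

A 6-joint arm with a two-finger parallel gripper is mounted at the origin on a cart in front of the work surface, level with it; the furniture and walls round the work are solid. World frame = base frame: x ahead of the robot, y to its left, z up, the work surface at z = 0. Lengths are in m, angles in rad, forces in N, time in s.
With the tool pointing down it reaches from about 0.35 to 0.725 m from the base axis. Payload 4.3 kg.
Tool frame: the origin (TCP) lies at the very end of the fingers, on their centre line; the grasp point (between the pads) lies 19 mm behind it; z points along the fingers, x is the direction in which the jaws open and shut, and the axes are right-handed (so a half turn about z gives the same grasp; the last joint's range is limited). The gripper opens to 85 mm and grips with 20 to 120 N. Pads are 22 mm wide; open, the fingers measure 114 mm over their backs; the gripper's body (76 mm by 85 mm) begins 54 mm behind the grasp point. The pads swing forward as they close: fully open they stand 13 mm farther back than shut.
Start: joints at [-1.368, 0.377, 0.081, 1.274, 0, 1.46], TCP at [0.177, -0.547, 0.231] pointing down, gripper open.
Joint ranges: [-2.72, 2.72], [-0.84, 1.66], [-1.02, 1.22], [-1.77, 2.12], [-1.37, 1.28], [-3.14, 3.14]. Speed limits (rad/s): [2.57, 2.57, 3.14, 3.14, 3.14, 3.14].

### API

Orientations are given as a 3x3 rotation matrix whose columns are the frame's x, y, z axes.
In Python, from cell import ctrl, viewer gives the robot as it stands.
- The arm moves only by the tool move_arm, never from a script. Its argument "commands" is a list of rows, each an object with "hand": the opening in per cent of the stroke, from 0 (shut) to 100 (fully open); "xyz": the shift along the tool's x, y, z in cm, a list of three; "twist": the turn, a rotation vector about the tool's x, y, z in degrees, a list of three. A call has 1 to 8 rows; each row is the pose to reach, as a shift and turn from the pose commanded when the call began, along the tool's axes at that moment; what a row does not reach only later rows make up. A row lasts 1/8 s, in which the tool goes at most 62.5 mm and 10.7 degrees, less where a joint would pass 70% of its speed; a pose out of reach is approached as far as the arm can. A call with a gripper value outside its range is refused whole. The fingers move at their own pace and stop on an object; "squeeze" is the grip in N (left out, the last holds). Time passes only in rows, so rows that repeat a pose let the fingers close. It gives the time, the measured TCP pose, the force and the opening at its end, in the units of the state.
- ctrl.read_state(): the state, without advancing time (a new reading comes with each control period).
- viewer.grab_frame(name): name is "scene" or "top" or "wrist"; returns the picture (480x640x3 uint8, red, green, blue); there is no depth.
- viewer.get_calibration(name): a dict with "fov_y" (degrees; the focal length in pixels is half the picture's height over the tangent of half this angle, whatever the lens; pixels are square), "cx", "cy" (the principal point, pixels), "R" (3x3) and "t" (3): a world point X has camera coordinates R X + t. Camera axes: x right, y down, z forward; pixel columns grow to the right and rows downward; lengths in m; the calibration is good to about 2 mm. A picture is of the moment at which its call begins: read the wrist's pose just before it. get_calibration takes no time and is no camera call; for the wrist camera it gives the pose at the moment of the call.
- ctrl.close_job(): hands the job in, once; it reports no verdict.
Trained networks look in the newest picture that a camera, given by its name, has taken for a name from the list of things; names that differ only in an ending like _2 or _b are one class to them, and where a whole thing is asked for, a point or a joint stands for the part that bears it (a point fixed in the world has none). Each returns a list of dicts, best first, with "p" (0 to 1); they miss things now and then, are a little off and sometimes report something else, mostly with a low value. They report only what shows in the picture. A call takes as long as a camera call. They do not tell look-alikes from the thing itself.
- viewer.search_frame(camera, label): "bbox" ([centre column, centre row, width, height] in pixels, round what is visible of it).
The state is a dict: "time": time; "qpos": joint angles; "qd": joint speeds; "tau": joint torques, N m; "tcp_pos": TCP position; "ee_rot": TCP orientation; "wrist_force": force on the tool from outside, world axes, zero at the start; "ft_torque": the same for the moment, N m; "opening": finger opening in m.
Only numpy, scipy, OpenCV 4.12 (cv2) and the standard library are available. Lean on these libraries where they do the work, as an engineer would, in place of code of your own. Each camera call takes 0.05 s, during which the arm holds its last target.

### The job

The red bowl with the tealight cups stands loose on the orbital shaker, not engaged. Slide it about on the deck, without lifting it and without forcing it, until you feel the boss underneath drop fully into the drive socket that it hides, then let go and press the green start button. Keep the three cups in the bowl and leave the other things on the bench alone.

Things in the scene. Friction and masses are not known exactly. Their poses are not given: they have to be found in the camera images.
- shaker: Orbital shaker fixed on the bench: grey housing 254 x 254 mm, bright cover plate, top 45 mm above the bench. Origin: on the drive axis at bench height, z up; +x: cable gland, -x: cooling slots; on its -y side a control pod (100 x 62 mm, 46 mm high, centre at x -30, y -157 mm) with the start button. The cover has a round window 160 mm across on the drive axis; 5 mm below its top lies the drive plate.
- deck (a point): Point on the drive axis at the top of the flat steel drive plate, on which the bowl's boss slides inside the window. Sunk in this plate, hidden by the bowl, is a round socket 84 mm across and 9 mm deep. Its centre is 30 mm from the drive axis, in whatever direction the drive last stopped (any angle; braked, it does not turn).
- bowl: Loose round red plastic bowl, about 0.7 kg, 196 mm across the rim. Origin: centre of the flat underside of its black boss (80 mm across, 16 mm high), z up. In this frame: underside of the bowl z 16 mm, inner floor 21, rim top 62; wall 4 mm. Unengaged the origin is 40 mm above the bench; with the boss home in the socket 31 mm, level. Pushing or squeezing it with over 60 N is forcing it.
- hub (a point): Centre of the open top of the tubular hub in the bowl's middle (z 60 mm in the bowl's frame): 64 mm outside, 58 mm inside, its floor 39 mm below. Shut fingertips put into it can drag the bowl about; the bowl stays free to drop. The boss has 2 mm clearance all round in the socket and begins to tip in when its centre is within about 13 mm of the socket's.
- cup_a: aluminium tealight cup, 39 mm across, 16 mm high, loose on the bowl's inner floor. Origin: centre of its underside.
- cup_b: a second such cup in the bowl
- cup_c: a third such cup in the bowl
- start (a joint): travel of the green start button: 0 out, 0.006 m fully pressed; spring return, about 5 N fully down
- start_top (a point): centre of the top of the green start button (24 mm across), pressed straight down; 5 mm of travel is enough
- mug: bystander: orange mug, 81 mm across, 101 mm high. Origin: centre of its underside
- scraper: bystander: scraper with wooden handle, 202 mm long. Origin: centre of its underside
- brush: bystander: flat brush with red handle, 212 mm long. Origin: centre of its underside
- tin: bystander: open tin, 66 mm across, 40 mm high. Origin: centre of its underside
There are look-alikes about, which are no part of the job. There is more than one size of the bowl; the job needs the larger. Leave any turquoise look-alike of the cup_b alone.

How it is judged:
By the outcome, as a careful person would: the job done as asked, in the order asked, and still so for the second after the job is handed in, with the robot touching nothing.
It also fails if it takes over 61 s, if anything falls off the work surface, if the arm or the gripper's body presses on something with over 40 N, if the wrist force passes 120 N, or if a joint passes its speed limit or range.

## Working session

There is one attempt and no reset: what is moved stays moved. The work goes in short steps, Python scripts to look and compute and a tool call to move; the robot and the scene stay as the last step left them, time stands still between calls to the robot, and variables do not carry over. Pictures are saved under pics/ and viewed, and the job is handed in when it is done.

Besides the shell and the picture viewer there is one more tool, called after "Call:" by a JSON object that holds its "api" and its "payload", one argument or row to a line. move_arm: Moves the arm, as the interface text tells. Its arguments: {"type":"object","properties":{"commands":{"type":"array","items":{"type":"object","properties":{"hand":{"type":"number"},"xyz":{"type":"array","items":{"type":"number"}},"twist":{"type":"array","items":{"type":"number"}}}}},"squeeze":{"type":"number"}},"required":["commands"]}

```bash
mkdir -p pics; ls; python3 - <<'E'
from cell import ctrl, viewer
import cv2
s=ctrl.read_state(); print(s['time'],s['tcp_pos'],s['ee_rot'],s['wrist_force'],s['opening'])
for n in ['scene','top']:
    f=viewer.grab_frame(n); cv2.imwrite(f'pics/{n}0.png',f[:,:,::-1])
    c=viewer.get_calibration(n); print(n,c)
for n in ['top']:
    for l in ['bowl','shaker','start_top','start','cup_a','hub','mug']:
        print(l,[(d['bbox'],round(d['p'],2)) for d in viewer.search_frame(n,l)[:4]])
E
```

```text
pics
0.0 [ 0.17679743 -0.54646999  0.23038215] [[ 3.07698908e-01 -9.51483685e-01 -4.22720486e-04]
 [-9.51481714e-01 -3.07699135e-01  1.94691450e-03]
 [-1.98252811e-03 -1.96852652e-04 -9.99998015e-01]] [0.17077344 0.09435477 0.42490383] 0.08538341255267223
scene {'fov_y': 49.65099092589809, 'cx': 311.1441957089009, 'cy': 235.07251436806038, 'R': array([[-0.47013658, -0.88258797,  0.00317262],
       [-0.66076117,  0.34958633, -0.66421689],
       [ 0.58512073, -0.314369  , -0.74753318]]), 't': array([0.24403206, 0.46989952, 1.00951744])}
top {'fov_y': 48.95687511877716, 'cx': 315.0870834736944, 'cy': 239.7635194965737, 'R': array([[ 0.00792627, -0.99995144, -0.00585587],
       [-0.99622066, -0.00738989, -0.08654357],
       [ 0.08649609,  0.00651971, -0.99623086]]), 't': array([-0.01928386,  0.59784788,  1.20763536])}
bowl [([490.0, 191.3, 55.7, 52.2], 0.6)]
shaker [([295.6, 237.6, 155.8, 135.4], 0.88)]
start_top [([360.1, 231.0, 8.4, 10.6], 0.51), ([294.1, 237.6, 158.1, 137.8], 0.22)]
start [([144.2, 209.2, 59.4, 36.3], 0.6)]
cup_a [([309.6, 222.2, 15.1, 18.7], 0.75), ([287.1, 262.4, 20.4, 17.7], 0.57), ([380.8, 272.5, 16.9, 15.2], 0.56)]
hub [([489.4, 189.7, 54.5, 59.5], 0.93), ([285.6, 232.9, 87.9, 86.5], 0.88)]
mug [([144.9, 208.8, 56.9, 41.5], 0.6)]
```

View pics/top0.png

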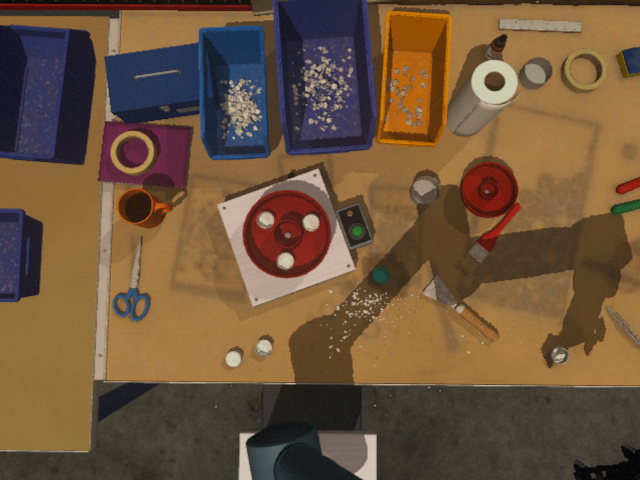

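View pics/scene0.png

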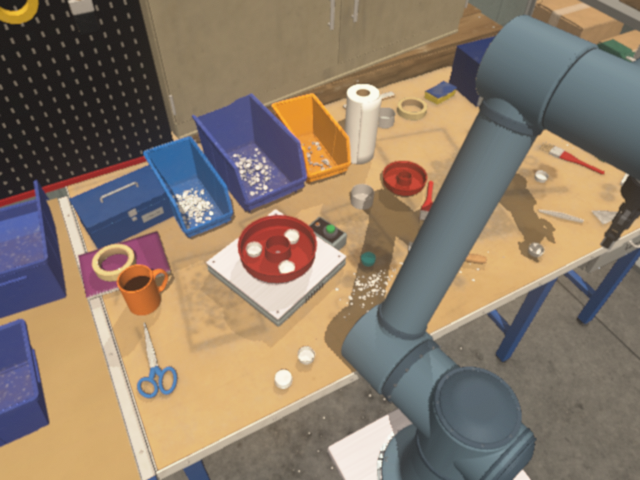

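```bash
python3 - <<'E'
import cv2
f=cv2.imread('pics/top0.png')[150:330,200:400]
cv2.imwrite('pics/topcrop0.png',cv2.resize(f,None,fx=3.3,fy=3.3,interpolation=cv2.INTER_CUBIC))
E
```

```text
(no output)
```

View pics/topcrop0.png

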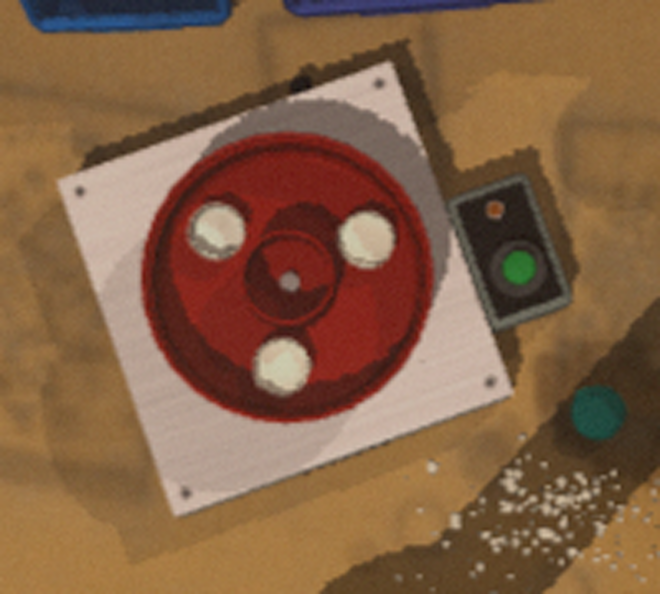

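```bash
cat > h.py <<'E'
import numpy as np, cv2
from cell import ctrl, viewer
def ray(n,px,z,c=None):
    c=c or viewer.get_calibration(n); f=240/np.tan(np.radians(c['fov_y']/2))
    d=c['R'].T@np.array([(px[0]-c['cx'])/f,(px[1]-c['cy'])/f,1]); o=-c['R'].T@c['t']
    return o+d*(z-o[2])/d[2]
def proj(n,X,c=None):
    c=c or viewer.get_calibration(n); f=240/np.tan(np.radians(c['fov_y']/2))
    p=c['R']@np.array(X)+c['t']; return np.array([c['cx']+f*p[0]/p[2],c['cy']+f*p[1]/p[2]])
def totool(v,R): return (R.T@v)*100
E
python3 - <<'E'
from h import *
k=lambda x,y:(x/3.3+200-.35,y/3.3+150-.35)
P=[ray('top',k(*p),.045) for p in [(60,181),(390,62),(512,395),(177,516)]]
C=np.mean(P,0);print('shaker',C,[np.linalg.norm(P[i]-P[(i+1)%4]) for i in range(4)])
# -y direction towards pod: right in image
my=((P[1]+P[2])-(P[0]+P[3]));my/=np.linalg.norm(my); px=((P[0]+P[1])-(P[2]+P[3]));px/=np.linalg.norm(px)
print('y axis',-my,'x',px)
img=cv2.imread('pics/top0.png');hsv=cv2.cvtColor(img,cv2.COLOR_BGR2HSV)
m=((hsv[...,0]<8)|(hsv[...,0]>172))&(hsv[...,1]>130);m=m.astype(np.uint8);m[:,:200]=0;m[:,345:]=0;m[:150]=0;m[330:]=0
cs,_=cv2.findContours(m,0,cv2.CHAIN_APPROX_NONE);c=max(cs,key=cv2.contourArea);h=cv2.convexHull(c)
W=np.array([ray('top',p[0],.102)[:2] for p in h]).astype(np.float32)
e=cv2.fitEllipse(W);print('bowl',e)
b=ray('top',k(518,267),.05);print('start',b, 'hub',ray('top',k(292,277),.1))
d=b-C;print('start in shaker',d@px,d@-my)
print('pod centre exp',C+px*-.03+my*.157, 'gland?',ray('top',k(302,84),.03))
E
```

```text
shaker [0.60314414 0.05251074 0.045     ] [np.float64(0.24694236604726946), np.float64(0.24972039696265702), np.float64(0.24647928515035053), np.float64(0.24863488358910033)]
y axis [-0.34816596  0.93743291 -0.        ] x [0.93782937 0.34709662 0.        ]
bowl ((0.6053271293640137, 0.047506798058748245), (0.19364075362682343, 0.19422407448291779), 101.99032592773438)
start [ 0.61780561 -0.11005896  0.05      ] hub [0.60474512 0.04426509 0.1       ]
start in shaker -0.04267743290010797 -0.1575028134531018
pod centre exp [ 0.62967131 -0.10507913  0.045     ] gland? [0.7502213  0.04289156 0.03      ]
```

Candidates:
- **Bowl:** the large one on the shaker is at (288,234). The small look-alike is at (489,190), on the bench. I take the large one on the shaker.
- **Button:** green, on the pod at (357,231). The orange lamp at (350,213) is not it.
- **Cups:** the three in the bowl are white. The turquoise one at (380,274) and the two at (233,358) and (264,347) stay where they are.

The crop confirms the choice. Next I move above the hub with the fingers shut.

Call:
{"api": "move_arm", "payload": {
  "commands": [
    {"hand":0,"xyz":[-5.4,-7.4,0],"twist":[0,0,-9]},
    {"hand":0,"xyz":[-10.8,-14.8,0],"twist":[0,0,-18]},
    {"hand":0,"xyz":[-16.2,-22.1,0],"twist":[0,0,-27]},
    {"hand":0,"xyz":[-21.6,-29.4,0],"twist":[0,0,-36]},
    {"hand":0,"xyz":[-27,-36.8,0],"twist":[0,0,-45]},
    {"hand":0,"xyz":[-32.4,-44.2,0],"twist":[0,0,-54]},
    {"hand":0,"xyz":[-37.8,-51.5,0],"twist":[0,0,-63]},
    {"hand":0,"xyz":[-43.2,-58.9,0],"twist":[0,0,-72.1]}
  ]
}}

```text
time: 1.45
tcp_pos: [0.4707, -0.14, 0.2316]
ee_rot: [[1.0, 0.006, 0.001], [0.006, -1.0, -0.001], [0.001, 0.001, -1.0]]
wrist_force: [0.8, -1.2, 0.2]
opening: -0.0003
```

Call:
{"api": "move_arm", "payload": {
  "commands": [
    {"hand":0,"xyz":[3.3,-4.6,0],"twist":[0,0,0]},
    {"hand":0,"xyz":[6.7,-9.2,0],"twist":[0,0,0]},
    {"hand":0,"xyz":[10,-13.8,0],"twist":[0,0,0]},
    {"hand":0,"xyz":[13.4,-18.6,0],"twist":[0,0,0]},
    {"hand":0,"xyz":[13.4,-18.6,0],"twist":[0,0,0]}
  ]
}}

```text
time: 2.08
tcp_pos: [0.605, 0.0477, 0.2304]
ee_rot: [[1.0, 0.006, 0.0], [0.006, -1.0, 0.001], [0.0, -0.001, -1.0]]
wrist_force: [-0.8, -0.4, 1.2]
opening: -0.0001
```

```bash
python3 - <<'E'
from h import *
s=ctrl.read_state(); print(s['time'],s['tcp_pos'],s['wrist_force'])
c=viewer.get_calibration('wrist')
f=viewer.grab_frame('wrist'); cv2.imwrite('pics/w1.png',f[:,:,::-1])
for l in ['hub','bowl','start_top','start']:
    for d in viewer.search_frame('wrist',l)[:3]:
        print(l,d['bbox'],round(d['p'],2),ray('wrist',d['bbox'][:2],.1 if l in('hub','bowl') else .05,c))
print(c)
E
```

```text
2.075 [0.605024   0.04772298 0.23037299] [-0.82877294 -0.37679721  1.19076736]
hub [324.8, 202.8, 301.2, 286.2] 0.65 [0.60488491 0.06056971 0.1       ]
bowl [325.3, 198.6, 308.8, 281.0] 0.95 [0.60518924 0.06332982 0.1       ]
{'fov_y': 58.21601469738628, 'cx': 324.48201886531064, 'cy': 233.88489509231715, 'R': array([[ 9.99979421e-01,  6.36657622e-03, -7.89521223e-04],
       [ 6.34205572e-03, -9.62492002e-01,  2.71235920e-01],
       [ 9.66936299e-04, -2.71235346e-01, -9.62512572e-01]]), 't': array([-0.60497351,  0.00723721,  0.39083283])}
```

View pics/w1.png

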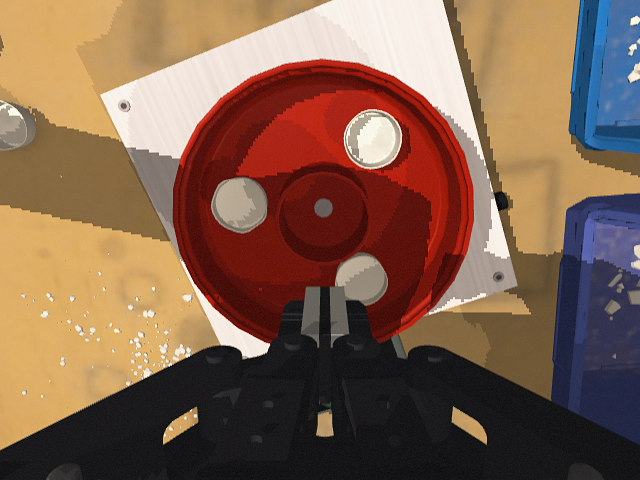

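```bash
python3 - <<'E'
from h import *
for p,z in [((323.5,212),.1),((323.5,208.5),.061),((125,106),.045),((499,277),.045),((322,205),.102)]: print(p,ray('wrist',p,z))
for u in [(279,212),(368,212),(323,162),(323,261)]: print(ray('wrist',u,.1))
f=cv2.imread('pics/w1.png')[140:290,230:420];cv2.imwrite('pics/w1c.png',cv2.resize(f,None,fx=4,fy=4))
E
```

```text
(323.5, 212) [0.60193971 0.04950769 0.1       ]
(323.5, 208.5) [0.6018047  0.04325238 0.061     ]
(125, 106) [0.45613296 0.11667137 0.045     ]
(499, 277) [ 0.74524278 -0.01758651  0.045     ]
(322, 205) [0.6009836  0.05459538 0.102     ]
[0.57286695 0.04951483 0.1       ]
[0.63100577 0.04950054 0.1       ]
[0.60165948 0.08192248 0.1       ]
[0.60156462 0.01564011 0.1       ]
```

View pics/w1c.png

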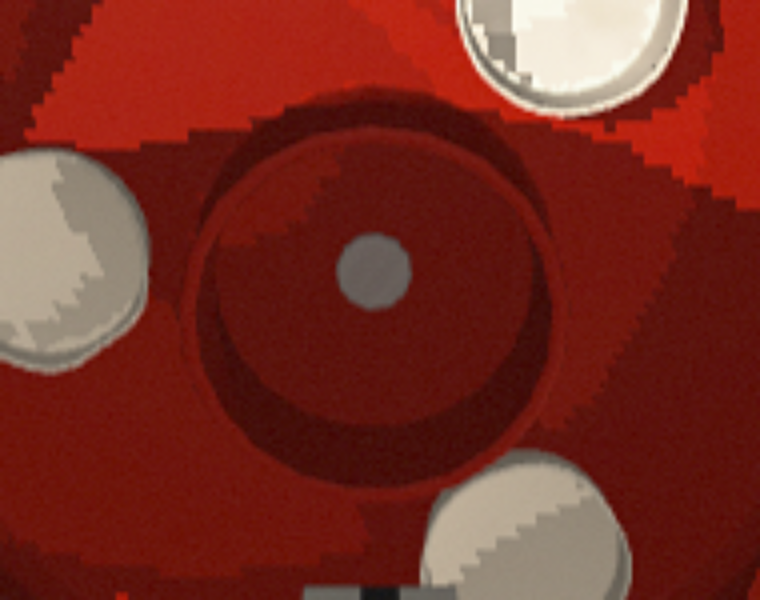

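Wrist view: three cups in the bowl, hub ring centre at about (323,218), i.e. (0.602, 0.046). That is about 5 mm from the drive axis. I insert the shut fingers.

Call:
{"api": "move_arm", "payload": {
  "commands": [
    {"hand":0,"xyz":[-0.3,0.2,5],"twist":[0,0,0]},
    {"hand":0,"xyz":[-0.3,0.2,10],"twist":[0,0,0]},
    {"hand":0,"xyz":[-0.3,0.2,13],"twist":[0,0,0]},
    {"hand":0,"xyz":[-0.3,0.2,15.5],"twist":[0,0,0]},
    {"hand":0,"xyz":[-0.3,0.2,15.5],"twist":[0,0,0]}
  ]
}}

```text
time: 2.95
tcp_pos: [0.5979, 0.0412, 0.0746]
ee_rot: [[1.0, -0.002, -0.005], [-0.002, -1.0, -0.0], [-0.005, 0.0, -1.0]]
wrist_force: [-0.9, -0.1, -0.5]
opening: -0.0001
```

```bash
cat > snap.py <<'E'
from h import *
import sys
n=sys.argv[1]
s=ctrl.read_state(); print(s['time'],s['tcp_pos'].round(4),s['wrist_force'].round(2),s['ft_torque'].round(2))
o=[]
for k in ['scene','top']:
    f=viewer.grab_frame(k)[:,:,::-1]
    c=f[200:330,200:355] if k=='scene' else f[165:305,215:375]
    o.append(cv2.resize(c,(400,350),interpolation=cv2.INTER_CUBIC))
cv2.imwrite(f'pics/{n}.png',np.hstack(o))
E
python3 snap.py s1
```

```text
2.95 [0.5979 0.0412 0.0746] [-0.94 -0.08 -0.5 ] [ 0.05  0.03 -0.  ]
```

View pics/s1.png

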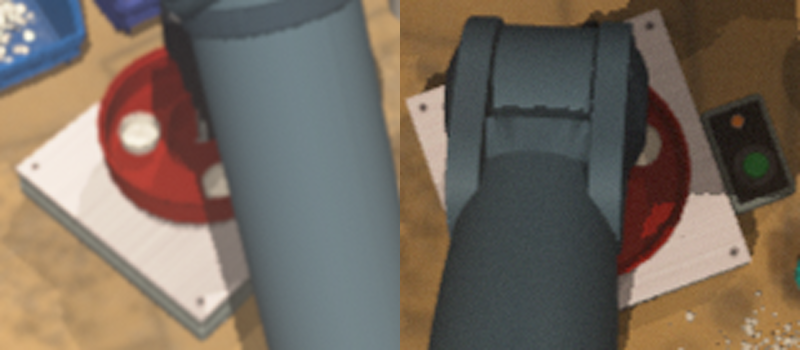

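Call:
{"api": "move_arm", "payload": {
  "commands": [
    {"hand":0,"xyz":[0.2,0.5,0],"twist":[0,0,0]},
    {"hand":0,"xyz":[0.4,1.0,0],"twist":[0,0,0]},
    {"hand":0,"xyz":[0.4,1.5,0],"twist":[0,0,0]},
    {"hand":0,"xyz":[0.4,2.0,0],"twist":[0,0,0]}
  ]
}}

```text
time: 3.55
tcp_pos: [0.6047, 0.0235, 0.0764]
ee_rot: [[1.0, 0.001, 0.001], [0.001, -1.0, 0.003], [0.001, -0.003, -1.0]]
wrist_force: [0.1, 5.5, -0.1]
opening: -0.0002
```

```bash
python3 snap.py s2
```

```text
3.55 [0.6047 0.0235 0.0764] [ 0.11  5.45 -0.13] [ 1.19 -0.06 -0.02]
```

View pics/s2.png

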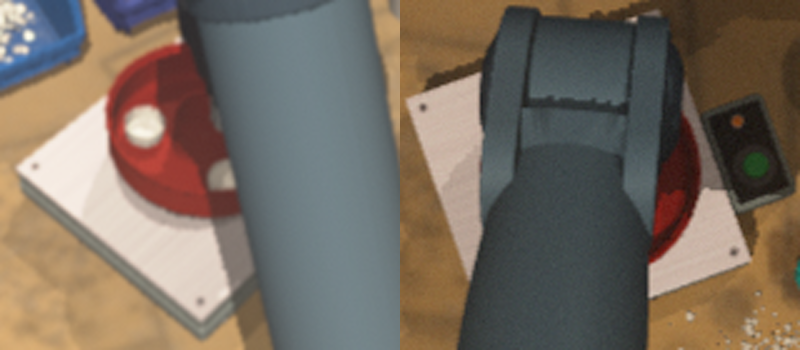

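Call:
{"api": "move_arm", "payload": {
  "commands": [
    {"hand":0,"xyz":[-0.1,0.4,0],"twist":[0,0,0]},
    {"hand":0,"xyz":[-0.2,0.8,0],"twist":[0,0,0]}
  ]
}}

```text
time: 3.9
tcp_pos: [0.6027, 0.0148, 0.0762]
ee_rot: [[1.0, 0.001, 0.0], [0.001, -1.0, 0.001], [0.0, -0.001, -1.0]]
wrist_force: [1.4, 2.9, -2.6]
opening: 0.0004
```

Call:
{"api": "move_arm", "payload": {
  "commands": [
    {"hand":0,"xyz":[0,0.3,0],"twist":[0,0,0]},
    {"hand":0,"xyz":[0,0.6,0],"twist":[0,0,0]}
  ]
}}

```text
time: 4.15
tcp_pos: [0.6023, 0.0083, 0.076]
ee_rot: [[1.0, 0.0, -0.001], [0.0, -1.0, 0.0], [-0.001, -0.0, -1.0]]
wrist_force: [1.1, 2.9, -3.7]
opening: -0.0001
```

```bash
cat > trk.py <<'E'
from h import *
import sys
# bowl rim circle from wrist picture: red hull boundary -> plane z .102, robust circle fit with R=.098
from scipy.optimize import least_squares
n=sys.argv[1]; zr=float(sys.argv[2]) if len(sys.argv)>2 else .102
s=ctrl.read_state(); print(s['time'],s['tcp_pos'].round(4),s['wrist_force'].round(1))
for cam in ['top','wrist']:
    c=viewer.get_calibration(cam)
    img=np.ascontiguousarray(viewer.grab_frame(cam)[:,:,::-1]); cv2.imwrite(f'pics/{n}_{cam}.png',img)
    hsv=cv2.cvtColor(img,cv2.COLOR_BGR2HSV)
    m=(((hsv[...,0]<8)|(hsv[...,0]>172))&(hsv[...,1]>130)&(hsv[...,2]>40)).astype(np.uint8)
    if cam=='top': m[:,:200]=0;m[:,380:]=0;m[:150]=0;m[330:]=0
    cs,_=cv2.findContours(m,0,cv2.CHAIN_APPROX_NONE);ct=np.vstack([k for k in cs if cv2.contourArea(k)>30])
    h=cv2.convexHull(ct)
    # only contour points lying on hull
    pts=[p[0] for p in ct if abs(cv2.pointPolygonTest(h,tuple(map(float,p[0])),True))<1.0]
    W=np.array([ray(cam,p,zr,c)[:2] for p in pts])
    best=None
    for x0 in [(.60,.05),(.6,.02),(.6,.08),(.57,.05),(.63,.05)]:
        r=least_squares(lambda v:np.hypot(*(W-v).T)-.0972,x0,loss='cauchy',f_scale=.0015)
        if best is None or r.cost<best.cost: best=r
    e=np.abs(np.hypot(*(W-best.x).T)-.0972)
    print(cam,best.x.round(4),len(W),'inl',(e<.002).sum())
E
python3 trk.py t1
```

```text
4.15 [0.6023 0.0083 0.076 ] [ 1.1  2.9 -3.7]
top [0.6093 0.0239] 90 inl 70
wrist [0.5993 0.0156] 1304 inl 349
```

View pics/t1_wrist.png

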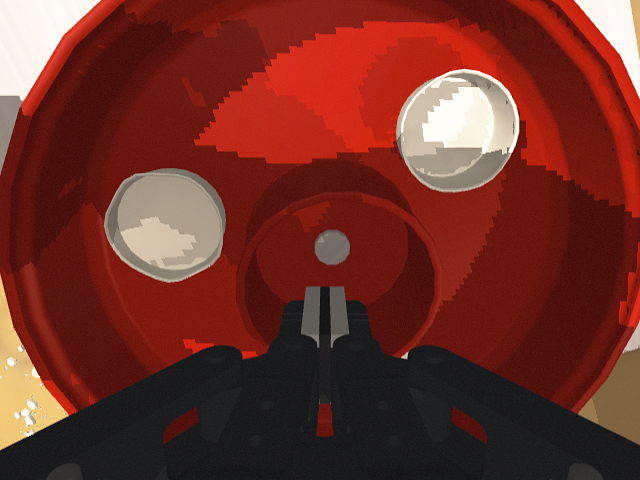

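```bash
cat > hub.py <<'E'
from h import *
import sys
u,v=float(sys.argv[1]),float(sys.argv[2])
for z in (.061,.052): print('floor dot',z,ray('wrist',(u,v),z).round(4))
E
python3 hub.py 332 246; python3 - <<'E'
from h import *
# predict hub top ring + rim ring if level unengaged at dot pos
img=cv2.imread('pics/t1_wrist.png')
for dz,col in [(0,(0,255,0)),(-.009,(255,255,0))]:
    o=ray('wrist',(332,246),.061+dz)[:2]
    for r,z in [(.098,.102),(.032,.1),(.029,.1)]:
        P=[proj('wrist',(o[0]+r*np.cos(t),o[1]+r*np.sin(t),z+dz)) for t in np.linspace(0,2*np.pi,80)]
        cv2.polylines(img,[np.array(P).round().astype(np.int32)],True,col,1)
cv2.imwrite('pics/t1o.png',img)
E
```

```text
floor dot 0.061 [0.6052 0.0273 0.061 ]
floor dot 0.052 [0.6053 0.0245 0.052 ]
```

View pics/t1o.png

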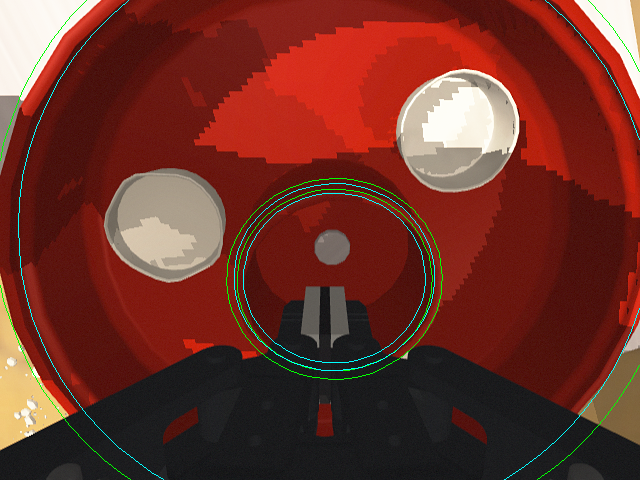

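The bowl has begun to tip: the hub ring leans about 5 mm towards -y and 2 mm towards +x relative to its floor dot at (332,246). So I keep going that way in small steps.

Call:
{"api": "move_arm", "payload": {
  "commands": [
    {"hand":0,"xyz":[0.1,0.2,0],"twist":[0,0,0]},
    {"hand":0,"xyz":[0.2,0.4,0],"twist":[0,0,0]}
  ]
}}

```text
time: 4.5
tcp_pos: [0.6038, 0.005, 0.076]
ee_rot: [[1.0, 0.001, -0.001], [0.001, -1.0, 0.002], [-0.001, -0.002, -1.0]]
wrist_force: [-1.4, 5.4, -0.0]
opening: -0.0002
```

```bash
cat > ov.py <<'E'
from h import *
import sys
n=sys.argv[1]
s=ctrl.read_state(); print(s['time'],s['tcp_pos'].round(4),s['wrist_force'].round(1),s['ft_torque'].round(2))
c=viewer.get_calibration('wrist')
img=np.ascontiguousarray(viewer.grab_frame('wrist')[:,:,::-1]); 
hsv=cv2.cvtColor(img,cv2.COLOR_BGR2HSV)
m=((hsv[...,1]<60)&(hsv[...,2]>60)).astype(np.uint8)
k,l,st,ce=cv2.connectedComponentsWithStats(m)
b=[(st[i],ce[i]) for i in range(1,k) if 200<st[i][4]<2500 and 0.75<st[i][2]/st[i][3]<1.4 and 240<ce[i][0]<430 and 150<ce[i][1]<285]
for dz,col in [(0,(0,255,0)),(-.009,(255,255,0))]:
  for x,d in b[:1]:
    o=ray('wrist',d,.061+dz,c)[:2]; print(d.round(1),x[2:4],o.round(4))
    for r,z in [(.098,.102),(.032,.1),(.029,.1)]:
        P=[proj('wrist',(o[0]+r*np.cos(t),o[1]+r*np.sin(t),z+dz),c) for t in np.linspace(0,2*np.pi,80)]
        cv2.polylines(img,[np.array(P).round().astype(np.int32)],True,col,1)
cv2.imwrite(f'pics/{n}.png',img)
E
python3 ov.py o2
```

```text
4.5 [0.6038 0.005  0.076 ] [-1.4  5.4 -0. ] [ 1.12  0.38 -0.05]
[328.5 243.9] [34 33] [0.6052 0.0254]
[328.5 243.9] [34 33] [0.6052 0.0227]
```

View pics/o2.png

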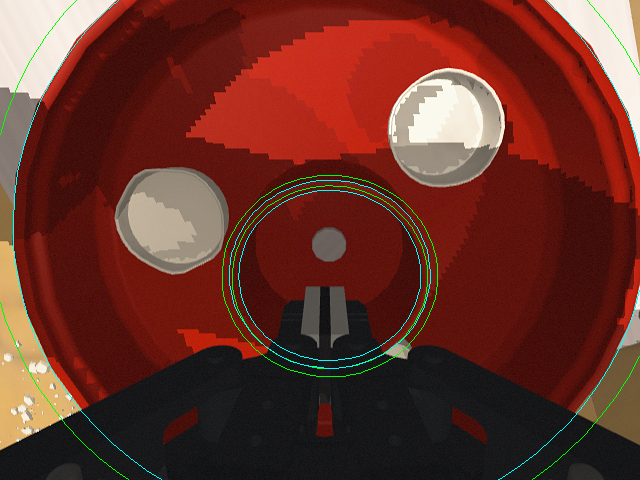

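The level, 9 mm-lower (cyan) overlay now matches rim and hub, so the boss appears home. Centre is about 29 mm from the axis. I check it by feel with a slight nudge.

Call:
{"api": "move_arm", "payload": {
  "commands": [
    {"hand":0,"xyz":[0,0.2,0],"twist":[0,0,0]},
    {"hand":0,"xyz":[0,0.3,0],"twist":[0,0,0]}
  ]
}}

```text
time: 4.8
tcp_pos: [0.6038, 0.003, 0.0763]
ee_rot: [[1.0, 0.001, -0.001], [0.001, -1.0, 0.004], [-0.001, -0.004, -1.0]]
wrist_force: [0.0, 9.0, -0.8]
opening: 0.0004
```

```bash
python3 ov.py o3
```

```text
4.8 [0.6038 0.003  0.0763] [ 0.   9.  -0.8] [ 1.79  0.17 -0.01]
[329.1 242.1] [34 33] [0.6054 0.0242]
[329.1 242.1] [34 33] [0.6055 0.0215]
```

View pics/o3.png

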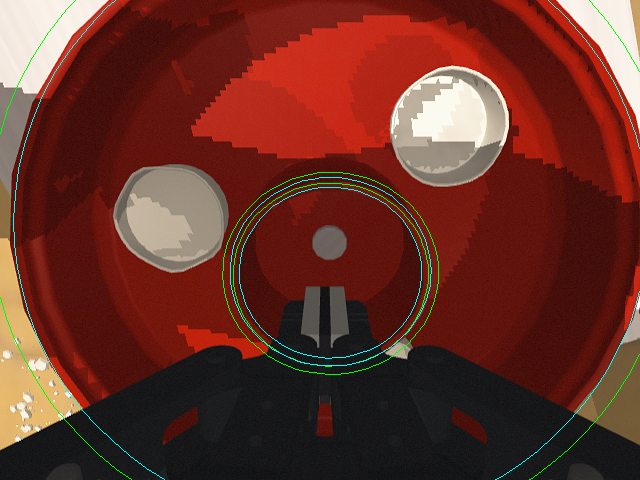

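Call:
{"api": "move_arm", "payload": {
  "commands": [
    {"hand":0,"xyz":[0,0.2,0],"twist":[0,0,0]},
    {"hand":0,"xyz":[0,0.3,0],"twist":[0,0,0]}
  ]
}}

```text
time: 5.1
tcp_pos: [0.6039, 0.0026, 0.0763]
ee_rot: [[1.0, 0.003, -0.001], [0.003, -1.0, 0.009], [-0.001, -0.009, -1.0]]
wrist_force: [0.1, 16.4, 0.1]
opening: -0.0
```

```bash
python3 ov.py o4
```

```text
5.1 [0.6039 0.0026 0.0763] [ 0.1 16.4  0.1] [ 3.08  0.17 -0.08]
[329.5 241.9] [34 33] [0.6056 0.0239]
[329.5 241.9] [34 33] [0.6057 0.0213]
```

16 N and the bowl stayed put, so it is held by the socket wall. I back off, withdraw, and look.

Call:
{"api": "move_arm", "payload": {
  "commands": [
    {"hand":0,"xyz":[0,-0.8,0],"twist":[0,0,0]},
    {"hand":0,"xyz":[0,-1.5,0],"twist":[0,0,0]},
    {"hand":0,"xyz":[0,-1.5,-3],"twist":[0,0,0]},
    {"hand":0,"xyz":[0,-1.5,-8],"twist":[0,0,0]},
    {"hand":0,"xyz":[0,-1.5,-13],"twist":[0,0,0]},
    {"hand":0,"xyz":[0,-1.5,-15],"twist":[0,0,0]},
    {"hand":0,"xyz":[0,-1.5,-15],"twist":[0,0,0]}
  ]
}}

```text
time: 6.02
tcp_pos: [0.6062, 0.0125, 0.2287]
ee_rot: [[1.0, -0.0, 0.005], [-0.0, -1.0, -0.002], [0.005, 0.002, -1.0]]
wrist_force: [0.8, -1.0, 0.4]
opening: 0.0001
```

```bash
sed -i 's/200<st\[i\]\[4\]<2500/60<st[i][4]<2500/' ov.py; python3 ov.py o5
```

```text
6.025 [0.6062 0.0125 0.2287] [ 0.8 -1.   0.4] [0.02 0.03 0.03]
[241.9 177.2] [56 55] [0.5471 0.0361]
[241.9 177.2] [56 55] [0.5455 0.0347]
```

View pics/o5.png

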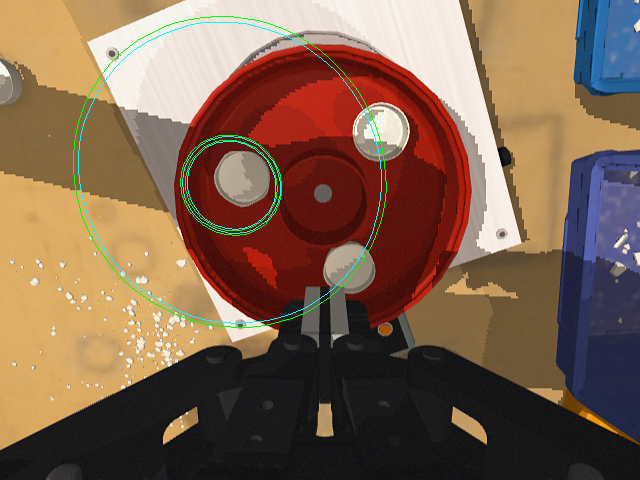

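All three cups are in the bowl and it sits level (the overlay circles here latched onto a cup, so I ignore them). Next I look at the button.

```bash
python3 - <<'E'
from h import *
img=viewer.grab_frame('wrist')[:,:,::-1].copy()
for dz,col in [(0,(0,255,0)),(-.009,(255,255,0))]:
    o=ray('wrist',(323,194),.061+dz)[:2]; print(o)
    for r,z in [(.098,.102),(.032,.1)]:
        P=[proj('wrist',(o[0]+r*np.cos(t),o[1]+r*np.sin(t),z+dz)) for t in np.linspace(0,2*np.pi,80)]
        cv2.polylines(img,[np.array(P).round().astype(np.int32)],True,col,1)
cv2.imwrite('pics/o6.png',img)
E
```

```text
[0.60279873 0.02494715]
[0.60275418 0.02327264]
```

View pics/o6.png

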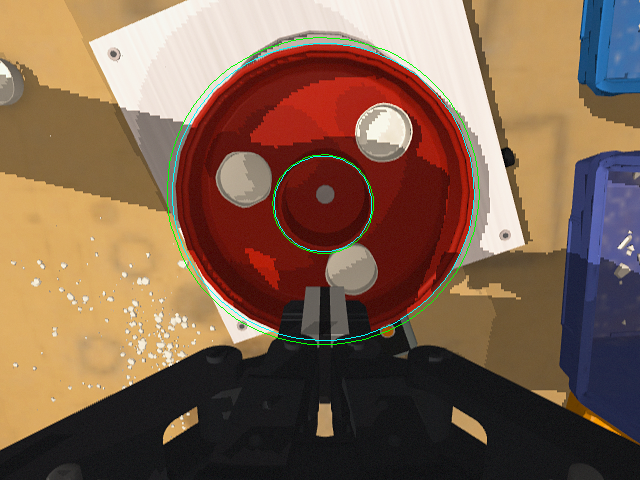

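Call:
{"api": "move_arm", "payload": {
  "commands": [
    {"hand":0,"xyz":[0.2,4,0],"twist":[0,0,0]},
    {"hand":0,"xyz":[0.5,8,0],"twist":[0,0,0]},
    {"hand":0,"xyz":[0.7,12,1.5],"twist":[0,0,0]},
    {"hand":0,"xyz":[1,17,3],"twist":[0,0,0]},
    {"hand":0,"xyz":[1,17,3],"twist":[0,0,0]},
    {"hand":0,"xyz":[1,17,3],"twist":[0,0,0]}
  ]
}}

```text
time: 6.88
tcp_pos: [0.6136, -0.1563, 0.1947]
ee_rot: [[1.0, -0.0, -0.003], [-0.0, -1.0, 0.001], [-0.003, -0.001, -1.0]]
wrist_force: [0.5, 0.6, -0.4]
opening: -0.0001
```

```bash
python3 - <<'E'
from h import *
s=ctrl.read_state(); print(s['time'],s['tcp_pos'],s['wrist_force'])
c=viewer.get_calibration('wrist')
img=viewer.grab_frame('wrist')[:,:,::-1].copy(); cv2.imwrite('pics/b1.png',img)
for d in viewer.search_frame('wrist','start_top')[:3]: print(d,ray('wrist',d['bbox'][:2],.052,c))
hsv=cv2.cvtColor(img,cv2.COLOR_BGR2HSV)
m=((hsv[...,0]>45)&(hsv[...,0]<75)&(hsv[...,1]>120)&(hsv[...,2]>60)).astype(np.uint8)
k,l,st,ce=cv2.connectedComponentsWithStats(m)
for i in range(1,k):
    if st[i][4]>80: print(st[i],ce[i],[ray('wrist',ce[i],z,c).round(4) for z in (.048,.056)])
E
```

```text
6.875 [ 0.61357859 -0.15626777  0.19474666] [ 0.53215702  0.59370525 -0.36952158]
{'bbox': [327.1, 148.0, 39.7, 39.8], 'p': 0.97} [ 0.61455756 -0.10945939  0.052     ]
[ 309  128   38   38 1122] [327.57754011 146.71122995] [array([ 0.6149, -0.1089,  0.048 ]), array([ 0.6149, -0.1083,  0.056 ])]
```

View pics/b1.png

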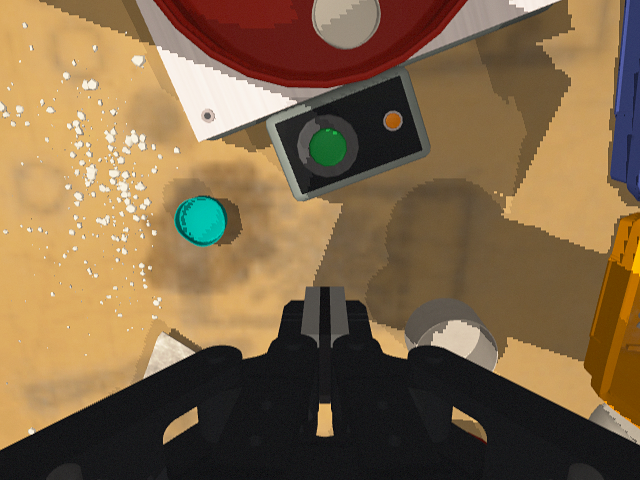

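Button seen at (327,147), so at (0.615, -0.109). It is green, next to the orange lamp, and the turquoise cup at (202,220) is clear of it. I go above the button.

Call:
{"api": "move_arm", "payload": {
  "commands": [
    {"hand":0,"xyz":[0.2,-4.7,2],"twist":[0,0,0]},
    {"hand":0,"xyz":[0.2,-4.7,7],"twist":[0,0,0]},
    {"hand":0,"xyz":[0.2,-4.7,12],"twist":[0,0,0]},
    {"hand":0,"xyz":[0.2,-4.7,12],"twist":[0,0,0]},
    {"hand":0,"xyz":[0.2,-4.7,12],"twist":[0,0,0]}
  ]
}}

```text
time: 7.6
tcp_pos: [0.6177, -0.1093, 0.0783]
ee_rot: [[1.0, 0.001, 0.002], [0.001, -1.0, -0.001], [0.002, 0.001, -1.0]]
wrist_force: [0.2, -0.3, 0.3]
opening: 0.0001
```

```bash
python3 - <<'E'
from h import *
s=ctrl.read_state(); print(s['time'],s['tcp_pos'],s['wrist_force'])
img=viewer.grab_frame('wrist')[:,:,::-1].copy(); a=viewer.grab_frame('scene')[:,:,::-1]
cv2.imwrite('pics/b2.png',np.hstack([cv2.resize(img,(400,300)),cv2.resize(a[200:290,260:380],(400,300))]))
E
```

```text
7.6 [ 0.6176952  -0.10932492  0.07833833] [ 0.1818418  -0.33725283  0.29059195]
```

View pics/b2.png

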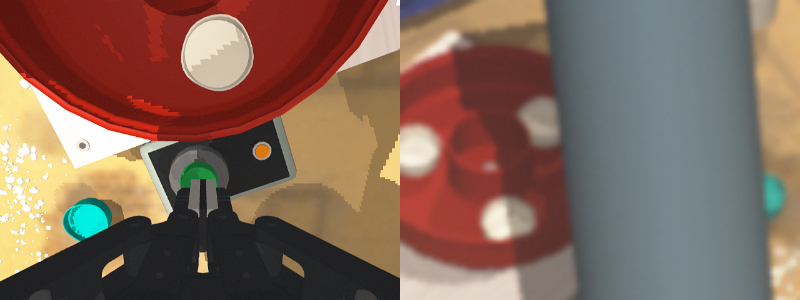

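Fingertips are centred over the green button. I press down in stages.

Call:
{"api": "move_arm", "payload": {
  "commands": [
    {"hand":0,"xyz":[-0.2,0,0.8],"twist":[0,0,0]},
    {"hand":0,"xyz":[-0.2,0,1.6],"twist":[0,0,0]},
    {"hand":0,"xyz":[-0.2,0,2.0],"twist":[0,0,0]},
    {"hand":0,"xyz":[-0.2,0,2.0],"twist":[0,0,0]}
  ]
}}

```text
time: 8.2
tcp_pos: [0.6162, -0.1103, 0.0616]
ee_rot: [[1.0, 0.0, 0.005], [0.0, -1.0, -0.002], [0.005, 0.002, -1.0]]
wrist_force: [-8.1, 2.5, 30.0]
opening: -0.0
```

```bash
python3 - <<'E'
from h import *
img=viewer.grab_frame('wrist')[:,:,::-1].copy()
cv2.imwrite('pics/b3.png',cv2.resize(img[200:340,210:420],(750,500)))
E
```

```text
(no output)
```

View pics/b3.png

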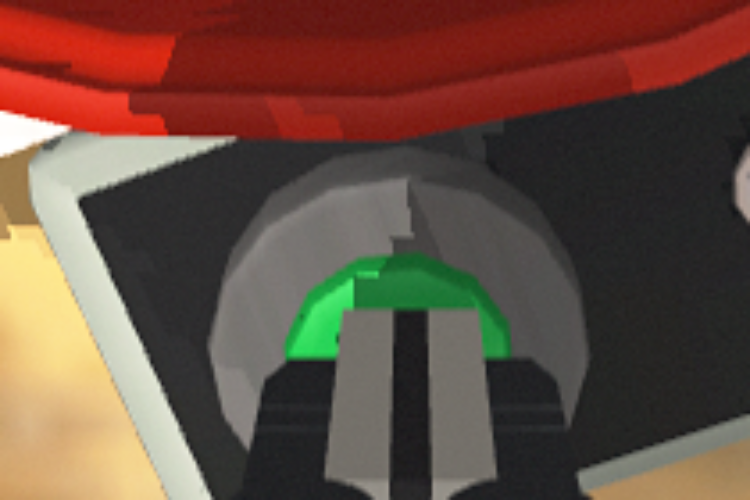

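Call:
{"api": "move_arm", "payload": {
  "commands": [
    {"hand":0,"xyz":[0,0,-0.5],"twist":[0,0,0]},
    {"hand":0,"xyz":[0,0,-0.5],"twist":[0,0,0]}
  ]
}}

```text
time: 8.5
tcp_pos: [0.616, -0.1102, 0.0629]
ee_rot: [[1.0, 0.0, 0.004], [0.0, -1.0, -0.001], [0.004, 0.001, -1.0]]
wrist_force: [0.6, -0.8, 4.2]
opening: -0.0
```

Call:
{"api": "move_arm", "payload": {
  "commands": [
    {"hand":0,"xyz":[0,0,-0.2],"twist":[0,0,0]},
    {"hand":0,"xyz":[0,0,-0.2],"twist":[0,0,0]}
  ]
}}

```text
time: 8.75
tcp_pos: [0.6157, -0.1101, 0.0637]
ee_rot: [[1.0, 0.0, 0.002], [0.0, -1.0, -0.001], [0.002, 0.001, -1.0]]
wrist_force: [3.1, -1.5, 4.1]
opening: 0.0
```

Call:
{"api": "move_arm", "payload": {
  "commands": [
    {"hand":0,"xyz":[0,0,-0.2],"twist":[0,0,0]},
    {"hand":0,"xyz":[0,0,-0.2],"twist":[0,0,0]}
  ]
}}

```text
time: 9.0
tcp_pos: [0.6144, -0.1097, 0.0651]
ee_rot: [[1.0, 0.0, -0.0], [0.0, -1.0, -0.0], [-0.0, 0.0, -1.0]]
wrist_force: [1.6, -0.8, 3.6]
opening: -0.0001
```

```bash
python3 - <<'E'
from h import *
img=viewer.grab_frame('wrist')[:,:,::-1].copy()
cv2.imwrite('pics/b4.png',cv2.resize(img[140:340,180:480],(750,500)))
E
```

```text
(no output)
```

View pics/b4.png

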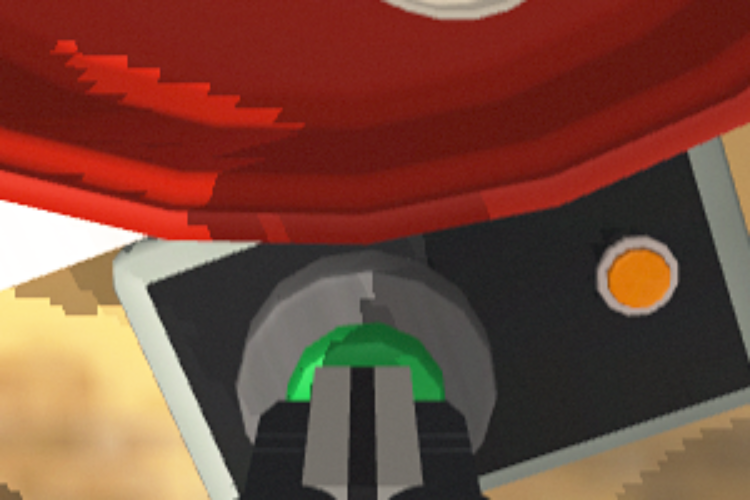

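The unloading force behaves like the button's spring (4.2, then 4.1, then 3.6 N over a rise of about 2 mm), so the 30 N was the bottom stop. I withdraw.

Call:
{"api": "move_arm", "payload": {
  "commands": [
    {"hand":0,"xyz":[0,0,-0.3],"twist":[0,0,0]},
    {"hand":0,"xyz":[0,0,-0.6],"twist":[0,0,0]}
  ]
}}

```text
time: 9.3
tcp_pos: [0.6128, -0.1091, 0.0704]
ee_rot: [[1.0, 0.0, -0.004], [0.0, -1.0, 0.001], [-0.004, -0.001, -1.0]]
wrist_force: [0.5, 0.8, -0.2]
opening: -0.0
```

Call:
{"api": "move_arm", "payload": {
  "commands": [
    {"hand":0,"xyz":[0,0,-4],"twist":[0,0,0]},
    {"hand":0,"xyz":[0,0,-9],"twist":[0,0,0]},
    {"hand":0,"xyz":[0,0,-13],"twist":[0,0,0]},
    {"hand":0,"xyz":[0,5,-15],"twist":[0,0,0]},
    {"hand":0,"xyz":[0,10,-15],"twist":[0,0,0]},
    {"hand":0,"xyz":[0,13,-15],"twist":[0,0,0]},
    {"hand":0,"xyz":[0,13,-15],"twist":[0,0,0]},
    {"hand":0,"xyz":[0,13,-15],"twist":[0,0,0]}
  ]
}}

```text
time: 10.3
tcp_pos: [0.6139, -0.2386, 0.2205]
ee_rot: [[1.0, 0.001, -0.002], [0.001, -1.0, 0.002], [-0.002, -0.002, -1.0]]
wrist_force: [-0.1, -0.2, 0.2]
opening: 0.0002
```

```bash
python3 - <<'E'
from h import *
s=ctrl.read_state(); print(s['time'],s['tcp_pos'],s['wrist_force'])
a=viewer.grab_frame('top')[:,:,::-1]; b=viewer.grab_frame('scene')[:,:,::-1]
cv2.imwrite('pics/f1.png',np.hstack([cv2.resize(a[140:320,200:420],(400,327)),cv2.resize(b[190:340,190:390],(400,327))]))
cv2.imwrite('pics/f2.png',a)
cs=[]
img=a; hsv=cv2.cvtColor(img,cv2.COLOR_BGR2HSV)
m=((hsv[...,0]<8)|(hsv[...,0]>172))&(hsv[...,1]>130);m=m.astype(np.uint8);m[:,:200]=0;m[:,345:]=0;m[:150]=0;m[330:]=0
cs,_=cv2.findContours(m,0,cv2.CHAIN_APPROX_NONE);c=max(cs,key=cv2.contourArea);h=cv2.convexHull(c)
for z in (.093,.102): print(cv2.fitEllipse(np.array([ray('top',p[0],z)[:2] for p in h]).astype(np.float32)))
E
```

```text
10.3 [ 0.6138537  -0.23864209  0.22052768] [-0.12343231 -0.18374744  0.1913304 ]
((0.6071016192436218, 0.021774401888251305), (0.19355136156082153, 0.19458064436912537), 58.919105529785156)
((0.6062043905258179, 0.021429559215903282), (0.19205187261104584, 0.19307319819927216), 58.91859436035156)
```

View pics/f1.png

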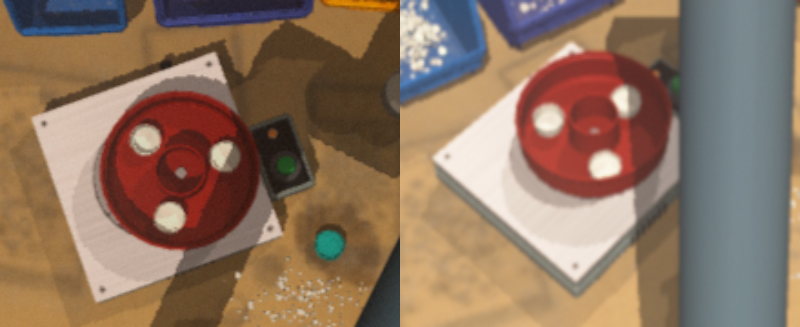

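```bash
python3 -c "
from cell import ctrl
print(ctrl.close_job())"
```

```text
the job is handed in; nothing more can be done
None
```

The bowl is engaged in the drive socket, the start button has been pressed, and the job is handed in after about 10.4 s of the 61 s allowed.

**Engaging the bowl:** I put the shut fingertips in the hub and dragged the large bowl about 25 mm towards the pod side. It tipped, then dropped level. Dragging took about 3–5 N, and a gentle nudge up to 16 N no longer moved the bowl, well under the 60 N limit.

**Pressing start:** I withdrew the fingers first, then pressed the green button down to a stop. The force reached 30 N there and fell back to about 4 N as I eased off, as the button's spring would.

**Last checks:**
- The wrist overlay before withdrawing and the apparent rim size from the top camera afterwards both fit a level bowl 9 mm lower.
- The bowl's centre is about 29–31 mm from the drive axis, against the expected 30 mm.
- All three cups are in the bowl, the turquoise cup has not moved, and the arm is clear with about 0 N at the wrist.

**Uncertain or disagreeing:**
- The top and wrist cameras differed by about 3 mm on absolute positions.
- One overlay latched onto a cup instead of the hub, so I ignored it. I redid it by hand, and the rim then fitted only to a few pixels.
- No indicator confirmed the start. I judged the full press from the forces alone.

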